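Set the bracelet length gauge to the red clip

TASK

Set the bracelet length gauge for the next strand, using fingertip pushes only: push the black sliding stop along its notched rail until it clicks into the notch at the red clip, and press the stop's hinged arm, by its white pad, down flat across the bead channel. Do not take the stop, its brass knob or the white pad between the fingers, do not pull the knob up, and leave everything else on the table where it is.

Things in the scene. Friction and masses are not known exactly. Their poses are not given: they have to be found in the camera images.
- gauge: Length gauge, fixed. Origin on the table below mid-travel of the stop; y along the rail. Wooden base 15 mm high: gauge x -65..+55, y -260..+145 mm. Pink bead channel in front of the rail: x -45..-13 mm, rims 23 mm above the table; at its end y = -243 a post with hook, 43 mm high. White size strip along the front edge x = -65.
- rail_mid (a point): Middle of the rail's toothed top: gauge x +15, y 0, 35 mm above the table. Aluminium rail 20 mm wide, gauge y -245..+140 mm; seven notches 10 mm wide across its top at gauge y = -75, -50, -25, 0, +25, +50, +75 mm, the teeth between them 15 mm long.
- stop (a joint): The black stop's place along the rail in m: gauge y of its centre line, 0 at the middle notch, range -0.081..0.081. Drag about 0.6 N; to push it out of a notch takes about 6 to 9 N, then the force dips; over the next notch it snaps in by itself. Let go within 3 mm of a notch, it pulls itself in.
- stop_top (a point): Centre of the stop's top face: gauge x +15 mm, 66 mm above the table; axes as the gauge. Black block 44 x 44 mm (x, y), 38..66 mm above the table over the rail, with cheeks down beside the rail to 20 mm. A white line across the top marks its centre. Push on its flat end faces, 22 mm either side (y).
- plunger (a joint): Rise of the stop's spring plunger in m: about 0 when its ball nose sits in a notch, about 0.0026 when it rides on a tooth between notches, up to 0.010 if the knob were pulled up. Sprung down with 3 N.
- knob_top (a point): Top centre of the plunger's brass knob, 21 mm in diameter and 18 mm high, standing on the middle of the stop's top: 86 mm above the table when seated in a notch, 88.6 mm when riding on a tooth.
- flip (a joint): Angle in rad of the stop's hinged steel arm: 0 = down, level across the channel, its tongue in it (hard stop); positive = raised; start 0.45..0.9. Stays where left (0.03 N m, about 1 N at the pad). Hinge line parallel to gauge y, 28 mm in front (-x) of the stop's centre, 54 mm above the table; when down the arm points to gauge -x.
- pad (a point): Centre of the upper face of the white thumb pad (18 mm along the arm, 22 mm wide, 6 mm thick) near the arm's free end, 38 mm from the hinge line and 3.5 mm above the arm's middle plane, on the stop's centre line. Arm down: gauge x = -51 mm, 57.5 mm above the table.
- red_clip: Red plastic clip, 14 mm wide, fixed over the base's front edge at one of the notches -75, -50, +50, +75 mm (blue, yellow, green clips at the others). Origin on its centre line at the top of the base's front edge (gauge x -65 mm, 15 mm above the table), y along the rail; 3 mm high, stands out 16 mm in front.
- bead_jar: Small amber jar with brass lid, 45 mm diameter, 48 mm high, origin under its centre. Bystander at the gauge's left (+y) end.
- wire_spool: Wooden spool of copper wire standing on its flange, 52 mm diameter, 26 mm high, origin under its centre. Bystander behind the gauge.
- bead_strip: Clear bead box strip with four white lids, 30 x 116 x 22 mm, origin under its centre. Bystander behind the gauge.
- pliers: Jewellery pliers with purple handles lying flat, 149 mm long, 50 mm wide, 14 mm high, origin on the table under the tool, jaws to its +x. Bystander in front of the gauge.
- bead_dish: White bowl, 68 mm diameter, 20 mm high, origin under its centre. Bystander in front of the gauge.
- phone: Phone in a beige case lying flat, 76 x 155 x 9 mm, origin under its centre. Bystander at the right.
- snack_cup: Striped paper cup of popcorn, 84 mm diameter at the rim, 116 mm high, origin under its centre. Bystander at the left.

How it is judged:
At the end, for the whole second after the job is handed in: The stop's centre line is within 2.5 mm of the red clip's centre line along the rail and at rest, its plunger is down in the notch (rise below 1.5 mm), and the hinged arm is down (below 0.08 rad) (y of stop_top in the frame of red_clip between -0.0025 and 0.0025 m and value of joint plunger below 0.0015 m and value of joint flip below 0.08 rad and velocity of joint stop between -0.005 and 0.005 m/s); the robot touches nothing.
It fails at once if the plunger knob is pulled up (rise above 6 mm) (value of joint plunger above 0.006 m).
It fails at once if the stop or its knob is taken between the fingers (TCP within 15 mm of the stop's centre line in y, 18 mm in x, and less than 30 mm above its top) (y of the grasp point in the frame of stop_top between -0.015 and 0.015 m and x of the grasp point in the frame of stop_top between -0.018 and 0.018 m and z of the grasp point in the frame of stop_top below 0.03 m).
It fails at once if the arm's pad is taken between the fingers (TCP within 10 mm of it) (distance between the grasp point and pad below 0.01 m).
It fails at once if a bystander is lifted or moved by more than 15 mm (distance of any of bead_jar, wire_spool, bead_strip, pliers, bead_dish, phone, snack_cup from where it was at the start of the episode above 0.015 m).
It also fails if it takes over 51 s, if anything falls off the work surface, if the arm or the gripper's body presses on something with over 40 N, if the wrist force passes 120 N, or if a joint passes its speed limit or range.

ROBOT

A 6-joint arm with a two-finger parallel gripper is mounted at the origin on the work surface. World frame = base frame: x ahead of the robot, y to its left, z up, the work surface at z = 0. Lengths are in m, angles in rad, forces in N, time in s.
With the tool pointing down it reaches from about 0.25 to 0.8 m from the base axis. Payload 3.9 kg.
Tool frame: the origin (TCP) lies between the finger pads, 19 mm behind the fingertips; this is the grasp point; z points along the fingers, y is the line along which they close (so a half turn about z gives the same grasp; the last joint's range is limited). The gripper opens to 85 mm and grips with 20 to 120 N. Pads are 22 mm wide; open, the fingers measure 114 mm over their backs; the gripper's body (76 mm by 85 mm) begins 54 mm behind the grasp point. The pads swing forward as they close: fully open they stand 13 mm farther back than shut.
Start: joints at [1.297, 0.26, -0.138, 1.173, 0, 1.571], TCP at [0.142, 0.505, 0.25] pointing down, gripper open.
Joint ranges: [-2.78, 2.78], [-0.83, 1.72], [-1.28, 1.37], [-1.9, 2.12], [-1.57, 1.48], [-3.14, 3.14]. Speed limits (rad/s): [2.57, 2.57, 3.14, 3.14, 3.14, 3.14].

INTERFACE

Orientations are given as a unit quaternion [w, x, y, z].
In Python, from bench import robot gives the robot as it stands. The module is installed in compiled form; this text tells all that it offers. Calls block until the motion is done:
- robot.move_ptp(position, orientation): joint-space move of the TCP to a pose.
- robot.move_l(position, rot=None, max_speed=0.15, guard=None): straight line of the TCP; rot=None keeps the orientation; max_speed is the mean speed in m/s. With guard (N) it stops when the force on the tool has changed by that much, and returns True; else False.
- robot.move_j(angles): joint-space move.
- robot.gripper_to(opening, grip_force=None): finger opening in m; grip_force is the grip in N (None keeps the last); returns when the fingers have stopped.
- robot.wait(seconds).
- robot.ik(position, orientation): joint angles nearest the present ones, or None.
- robot.get_obs(): the state.
- robot.snapshot(name): name is "side" or "top" or "wrist"; returns a dict with "img" (420x560x3 uint8, blue, green, red), "fx", "fy", "cx", "cy" (pixels), "k1" (the pictures are not rectified: a ray, as slopes to the right and down, at radius r is drawn at 1 + k1 r^2 times it, then the intrinsics apply), "pose" (4x4, takes a point from camera to world coordinates). Camera axes: x right, y down, z forward; pixel columns grow to the right and rows downward; lengths in m; the calibration is good to about 2 mm. A picture is of the moment at which its call begins. There is no depth.
A pose or a line that the arm cannot do raises robot.IKError and nothing moves.
- robot.close_job(): hands the job in; it is judged then, once.
The state is a dict: "t": time; "qpos": joint angles; "joint_velocities": joint speeds; "joint_efforts": joint torques, N m; "eef_pos": TCP position; "ee_rot": TCP orientation; "wrist_force": force on the tool from outside, world axes, zero at the start; "wrist_torque": the same for the moment, N m; "grip_width": finger opening in m; "gripper_force": force on a finger pad.
Only numpy, scipy, OpenCV 4.12 (cv2) and the standard library are available. Lean on these libraries where they do the work, as an engineer would, in place of code of your own. Each camera call takes 0.05 s, during which the arm holds its last target. There are 200 camera calls.

## Working session

There is one attempt and no reset: what is moved stays moved. The work goes in short steps, each a Python script; the robot and the scene stay as the last script left them, time stands still between calls to the robot, and variables do not carry over. Pictures are saved under pics/ and viewed, at most 10 in all, crops included, and the job is handed in when it is done.

```bash
mkdir -p pics
python3 - <<'E'
from bench import robot
import cv2,numpy as np
for n in("top","side"):
    s=robot.snapshot(n); cv2.imwrite(f"pics/{n}0.png",s["img"]); print(n,{k:np.round(s[k],4).tolist() for k in s if k!="img"})
o=robot.get_obs();print(o["t"],o["eef_pos"],o["ee_rot"],o["grip_width"])
E
```

```text
top {'fx': 470.2071, 'fy': 470.2071, 'cx': 275.2903, 'cy': 212.4769, 'k1': -0.0941, 'pose': [[-0.0103, -0.9857, 0.168, 0.3521], [-0.9998, 0.0134, 0.0172, -0.0095], [-0.0192, -0.1677, -0.9856, 1.2709], [0.0, 0.0, 0.0, 1.0]]}
side {'fx': 412.3677, 'fy': 412.3677, 'cx': 278.4851, 'cy': 200.7863, 'k1': -0.1062, 'pose': [[0.9951, -0.0429, 0.0889, 0.4346], [-0.098, -0.5401, 0.8359, -1.0905], [0.0121, -0.8405, -0.5417, 0.7894], [0.0, 0.0, 0.0, 1.0]]}
0.1 [0.14178264 0.50486164 0.2492293 ] [-1.28977740e-04  1.36471842e-01  9.90643532e-01 -9.00737773e-04] 0.08527808641682882
```

View pics/top0.png

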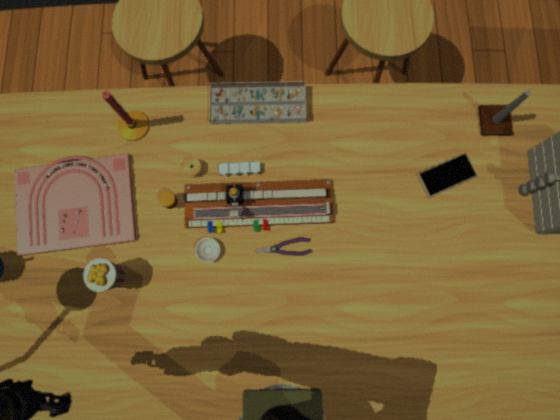

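View pics/side0.png

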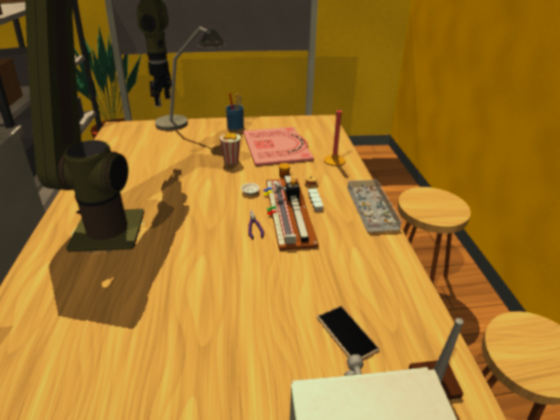

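```bash
cat > h.py <<'E'
import cv2,numpy as np
def ray(s,uv):
    K=np.array([[s["fx"],0,s["cx"]],[0,s["fy"],s["cy"]],[0,0,1.]])
    p=cv2.undistortPoints(np.array([[uv]],float),K,np.array([s["k1"],0,0,0.]))[0,0]
    T=np.array(s["pose"]); return T[:3,3],T[:3,:3]@np.array([p[0],p[1],1])
def at(s,uv,z):
    o,d=ray(s,uv); return (o+d*(z-o[2])/d[2])
def proj(s,P):
    K=np.array([[s["fx"],0,s["cx"]],[0,s["fy"],s["cy"]],[0,0,1.]])
    T=np.linalg.inv(np.array(s["pose"]))
    return cv2.projectPoints(np.atleast_2d(np.array(P,float)),cv2.Rodrigues(T[:3,:3])[0],T[:3,3],K,np.array([s["k1"],0,0,0.]))[0][:,0]
E
python3 - <<'E'
import cv2
i=cv2.imread("pics/top0.png")[150:260,165:345]
cv2.imwrite("pics/top1.png",cv2.resize(i,None,fx=4.4,fy=4.4,interpolation=cv2.INTER_CUBIC))
E
```

```text
(no output)
```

View pics/top1.png

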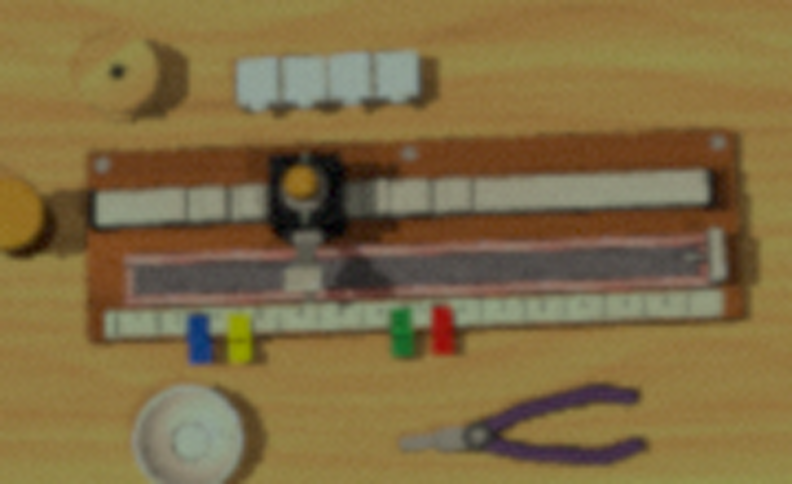

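```bash
cat >> h.py <<'E'
from scipy.optimize import least_squares
def c(p,k=4.4,o=(165,150)): return (p[0]+.5)/k-.5+o[0],(p[1]+.5)/k-.5+o[1]
def W(g,p):
    p=np.atleast_2d(p); cs,sn=np.cos(g[2]),np.sin(g[2])
    return np.c_[g[0]+cs*p[:,0]-sn*p[:,1],g[1]+sn*p[:,0]+cs*p[:,1],p[:,2]]
E
python3 - <<'E'
from h import *
from bench import robot
s=robot.snapshot("top")
G=np.array([[55,145,15],[55,-260,15],[-65,-260,15],[-65,145,15],[-73,75,18],[-73,50,18],[-73,-50,18],[-73,-75,18],[15,140,35],[15,-245,35]])/1e3
px=np.array([c(p) for p in [(90,152),(737,130),(743,317),(92,340),(200,338),(239,338),(402,332),(443,330),(96,209),(710,188)]])
f=lambda g:(proj(s,W(g,G))-px).ravel()
r=least_squares(f,[.5,0,0],loss="soft_l1");g=r.x;print(g,np.round(f(g).reshape(-1,2),2))
cs,sn=np.cos(g[2]),np.sin(g[2])
def loc(p): d=p[:2]-g[:2]; return np.array([cs*d[0]+sn*d[1],-sn*d[0]+cs*d[1]])*1e3
print("knob",loc(at(s,c((301,183)),.086)))
print("stop",loc(at(s,c((307,193)),.066)))
for z in(.066,.08):print("pad",loc(at(s,c((303,276)),z)),z)
np.save("g.npy",g)
print(W(g,[[15,-75,66e-0]])*0+W(g,[[.015,-.075,.066]]), W(g,[[.015,.022+.03,.066]]))
E
```

```text
[0.59961672 0.11531542 0.01563063] [[-0.19 -1.25]
 [-0.23 -0.71]
 [ 0.48  0.06]
 [-0.96 -0.93]
 [-0.08  1.59]
 [ 0.27  1.33]
 [ 0.21  1.66]
 [ 0.17  1.86]
 [-1.38 -1.55]
 [ 1.77 -1.02]]
knob [11.73448746  4.30259635]
stop [9.93009625 2.88884032]
pad [-40.23059379   5.81851873] 0.066
pad [-42.66095696   4.34550246] 0.08
[[0.61578714 0.04055903 0.066     ]] [[0.61380213 0.16754352 0.066     ]]
```

```bash
cat >> h.py <<'E'
def Q(yaw,ax=np.pi/4): return [0,np.cos(ax+yaw/1),np.sin(ax+yaw/1),0]
E
python3 - <<'E'
from h import *
from bench import robot
g=np.load("g.npy"); g[0]-=.0025; np.save("g.npy",g)
q=Q(g[2])
P=W(g,[[.015,.06,.20]])[0]
for qq in (q,Q(g[2],-np.pi/4)): print(robot.ik(P,qq))
robot.gripper_to(0.0)
robot.move_ptp(P,q)
s=robot.snapshot("wrist"); cv2.imwrite("pics/w0.png",s["img"])
o=robot.get_obs();print(o["t"],o["eef_pos"],o["grip_width"],P)
N=[[15,y,35] for y in (-75,-50,-25,0,25,50,75)]+[[15,0,66],[-65,-75,15],[-65,145,15]]
print(np.round(proj(s,W(g,np.array(N)/1e3))))
E
```

```text
[0.27969157 0.47311115 0.05713246 1.15481763 0.         1.81922664]
[ 0.27969157  0.47311115  0.05713246  1.15481763  0.         -1.32236602]
3.0333 [0.61075555 0.17671157 0.20025083] -0.00010686458980213359 [0.61117709 0.17554254 0.2       ]
[[278. 306.]
 [278. 288.]
 [278. 269.]
 [279. 249.]
 [279. 228.]
 [280. 205.]
 [280. 182.]
 [279. 263.]
 [213. 295.]
 [201. 107.]]
```

View pics/w0.png

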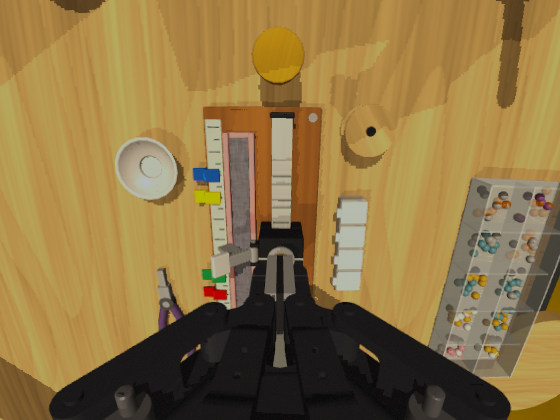

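Run:
```python
from h import *
from bench import robot
g=np.load("g.npy")
i=cv2.imread("pics/w0.png")[160:310,190:320]
cv2.imwrite("pics/w1.png",cv2.resize(i,None,fx=4,fy=4,interpolation=cv2.INTER_CUBIC))
s=robot.snapshot("wrist")
N=[[15,y,35] for y in (20,30,45,55,70,80)]+[[-7,0,66],[37,0,66],[-7,22,66],[37,22,66],[-7,5,66]]+[[-81,y,18] for y in (-75,-50,50,75)]
print(np.round((proj(s,W(g,np.array(N)/1e3))-[190,160]+.5)*4-.5))
```

```text
[[358. 289.]
 [358. 254.]
 [359. 201.]
 [360. 164.]
 [361. 107.]
 [362.  68.]
 [267. 412.]
 [445. 415.]
 [267. 332.]
 [449. 335.]
 [267. 394.]
 [ 41. 544.]
 [ 34. 475.]
 [  7. 157.]
 [ -0.  67.]]
```

View pics/w1.png

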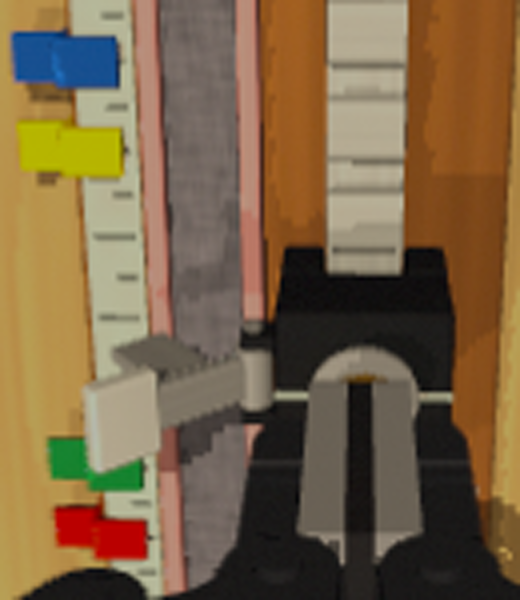

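Run:
```python
from h import *
from bench import robot
g=np.load("g.npy"); g[0]+=.002; g[1]+=.0017; np.save("g.npy",g)
cs,sn=np.cos(g[2]),np.sin(g[2])
def st(m):
    o=robot.get_obs(); d=o["eef_pos"]-np.r_[g[:2],0]; f=o["wrist_force"]
    print(m,round(o["t"],2),np.round([cs*d[0]+sn*d[1],-sn*d[0]+cs*d[1],d[2]],4),np.round(f,1))
    return -sn*d[0]+cs*d[1]
mv=lambda y,z=.064,**k:robot.move_l(W(g,[[.015,y,z]])[0],**k)
mv(.06,max_speed=.2); robot.wait(.2); st("down")
print(mv(.02,max_speed=.03,guard=2.0)); y0=st("contact")
y=y0
for k in range(6):
    y-=.002; mv(y,max_speed=.02); st(k)
```

```text
down 4.12 [0.0162 0.0603 0.0657] [ 0.3 -0.7  1. ]
True
contact 5.03 [0.0148 0.032  0.0637] [0.5 2.2 0. ]
0 5.3 [0.0147 0.0315 0.0636] [-0.5  4.7 -0.8]
1 5.55 [0.0147 0.0281 0.0636] [0.4 0.2 0.2]
2 5.8 [0.0148 0.0253 0.0639] [ 0.3 -0.2  0.9]
3 6.05 [0.015  0.0236 0.064 ] [-0.3 -0.6 -0.6]
4 6.3 [0.0151 0.0218 0.0641] [-0.2  0.   0.9]
5 6.55 [0.015  0.0198 0.064 ] [ 0.1  0.4 -0.3]
```

Run:
```python
from h import *
from bench import robot
g=np.load("g.npy")
cs,sn=np.cos(g[2]),np.sin(g[2])
def st(m):
    o=robot.get_obs(); d=o["eef_pos"]-np.r_[g[:2],0]; f=o["wrist_force"]
    print(m,round(o["t"],2),np.round([cs*d[0]+sn*d[1],-sn*d[0]+cs*d[1],d[2]],4),np.round(f,1))
mv=lambda y,z=.064,**k:robot.move_l(W(g,[[.015,y,z]])[0],**k)
for y in list(np.arange(.017,-.036,-.003))+[-.037,-.039,-.041]:
    mv(y,max_speed=.02); st(round(y,3))
mv(-.030); 
s=robot.snapshot("wrist"); cv2.imwrite("pics/w2.png",s["img"])
mv(-.010,.064);mv(-.01,.22,max_speed=.25);st("up")
s=robot.snapshot("wrist"); i=s["img"]
cv2.imwrite("pics/w3.png",cv2.resize(i[150:350,150:350],None,fx=3,fy=3,interpolation=cv2.INTER_CUBIC))
N=[[15,y,35] for y in (-70,-45,-30,-20,-5,5,20,30)]+[[-7,-75,66],[37,-75,66],[-81,-75,18],[-51,-75,57.5]]
print(np.round((proj(s,W(g,np.array(N)/1e3))-150+.5)*3-.5))
```

```text
0.017 6.85 [0.015  0.0167 0.064 ] [-0.   0.1 -0.6]
0.014 7.15 [0.015  0.0137 0.064 ] [-0.3  0.3  0. ]
0.011 7.45 [0.015  0.0108 0.064 ] [-0.5  0.8  0.1]
0.008 7.75 [0.015  0.0078 0.064 ] [0.1 0.3 0.9]
0.005 8.05 [0.015  0.0063 0.064 ] [ 0.5  6.2 -0. ]
0.002 8.35 [0.015  0.0015 0.064 ] [-0.5  1.   0.3]
-0.001 8.65 [ 0.0149 -0.0016  0.064 ] [-0.6  0.5 -0.5]
-0.004 8.95 [ 0.015  -0.0043  0.064 ] [ 0.6 -0.1 -0.4]
-0.007 9.25 [ 0.015  -0.0073  0.064 ] [0.6 0.1 0.3]
-0.01 9.55 [ 0.015  -0.0103  0.064 ] [-0.7 -0.1  0.5]
-0.013 9.85 [ 0.015  -0.0132  0.064 ] [ 0.8  0.1 -0.1]
-0.016 10.15 [ 0.015  -0.0162  0.064 ] [-0.1 -0.7  0.2]
-0.019 10.45 [ 0.015  -0.0184  0.0641] [-0.1  3.8  0.2]
-0.022 10.75 [ 0.0151 -0.0224  0.064 ] [ 1.   0.9 -0.2]
-0.025 11.05 [ 0.0149 -0.0258  0.064 ] [-0.1  0.8  1.4]
-0.028 11.35 [ 0.015  -0.0284  0.064 ] [ 0.6 -0.9  0.6]
-0.031 11.65 [ 0.015  -0.0313  0.064 ] [-0.9  0.2  0.6]
-0.034 11.95 [ 0.015  -0.0343  0.064 ] [-0.3  0.9  0.1]
-0.037 12.25 [ 0.015  -0.0373  0.064 ] [-0.3  0.4 -0.4]
-0.039 12.5 [ 0.015  -0.0392  0.064 ] [ 0.  -0.2  0.7]
-0.041 12.75 [ 0.015  -0.0411  0.064 ] [-0.2  0.2  0.5]
up 14.11 [ 0.0143 -0.0104  0.2188] [-0.5 -0.6 -0.3]
[[390. 271.]
 [391. 210.]
 [392. 172.]
 [393. 146.]
 [393. 106.]
 [394.  79.]
 [395.  36.]
 [395.   8.]
 [327. 321.]
 [453. 323.]
 [152. 261.]
 [207. 308.]]
```

View pics/w3.png

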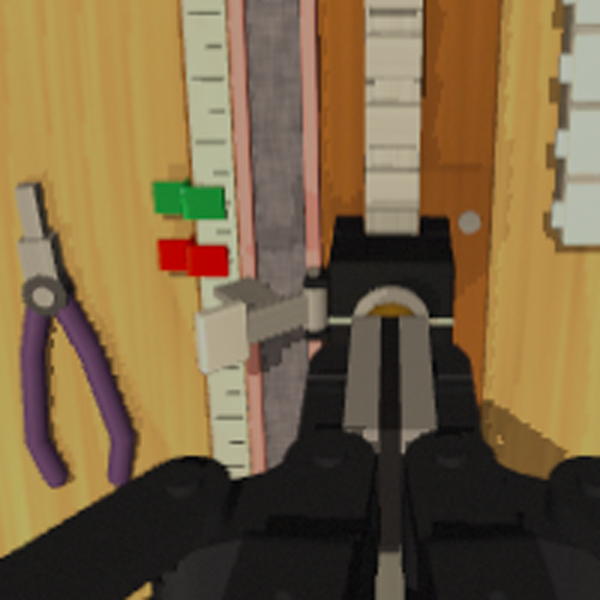

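Run:
```python
from h import *
from bench import robot
g=np.load("g.npy")
X=-.050
mv=lambda y,z,**k:robot.move_l(W(g,[[X,y,z]])[0],**k)
def st(m):
    o=robot.get_obs(); print(m,round(o["t"],2),np.round(o["eef_pos"],4),np.round(o["wrist_force"],1))
mv(-.075,.15);robot.wait(.2);st("above")
print(mv(-.075,.068,max_speed=.03,guard=8));st("pressed")
robot.wait(.3);st("hold")
mv(-.075,.15)
mv(-.0,.20)
s=robot.snapshot("wrist"); i=s["img"]
cv2.imwrite("pics/w4.png",cv2.resize(i[150:350,150:350],None,fx=3,fy=3,interpolation=cv2.INTER_CUBIC))
N=[[-7,-75,66],[37,-75,66],[-81,-75,18],[-51,-75,57.5]]
print(np.round((proj(s,W(g,np.array(N)/1e3))-150+.5)*3-.5))
```

```text
above 15.28 [0.5513 0.0417 0.1505] [ 0.6  0.7 -1.1]
True
pressed 17.45 [0.5503 0.0412 0.076 ] [-1.7  0.2  6.9]
hold 17.75 [0.5503 0.0412 0.0759] [-1.7 -0.8  6.4]
[[518. 379.]
 [648. 380.]
 [309. 308.]
 [387. 364.]]
```

View pics/w4.png

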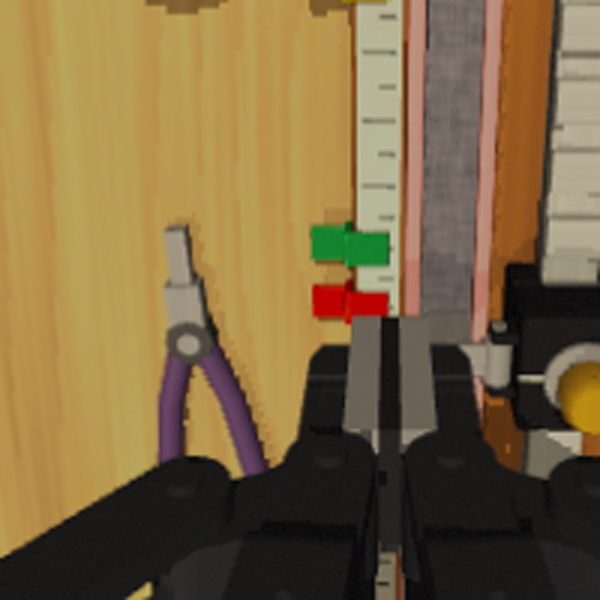

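Run:
```python
from h import *
from bench import robot
g=np.load("g.npy")
robot.move_l(W(g,[[-.02,.06,.20]])[0]); robot.wait(.3)
s=robot.snapshot("wrist"); i=s["img"]
cv2.imwrite("pics/w5.png",cv2.resize(i[190:340,200:400],None,fx=4,fy=4,interpolation=cv2.INTER_CUBIC))
```

```text
(no output)
```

View pics/w5.png

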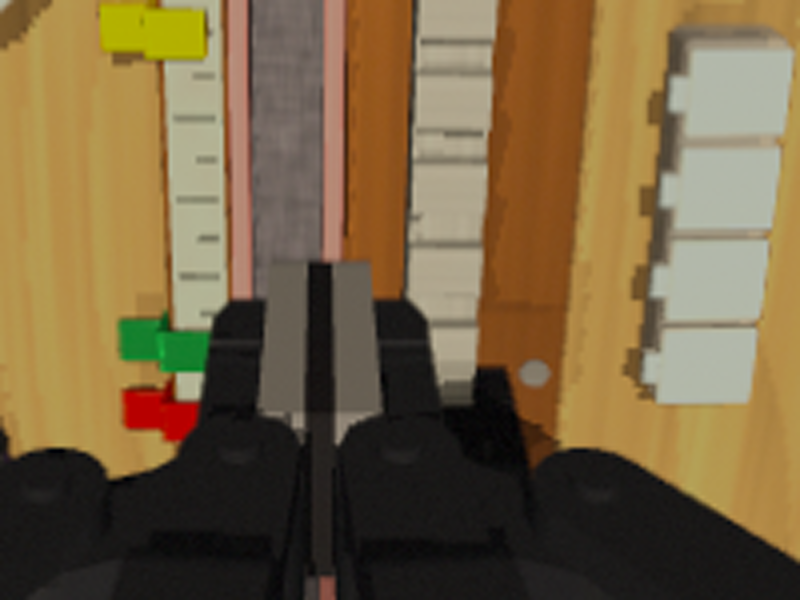

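Run:
```python
from h import *
from bench import robot
g=np.load("g.npy")
robot.move_l(W(g,[[-.02,-.16,.20]])[0],max_speed=.2); robot.wait(.3)
s=robot.snapshot("wrist"); i=s["img"]
cv2.imwrite("pics/w6.png",cv2.resize(i[100:250,180:380],None,fx=4,fy=4,interpolation=cv2.INTER_CUBIC))
N=[[-7,-75,66],[37,-75,66],[-81,-75,18],[-42,-75,57.5],[-60,-75,57.5],[-51,-64,57.5],[-51,-86,57.5]]
print(np.round((proj(s,W(g,np.array(N)/1e3))-[180,100]+.5)*4-.5),robot.get_obs()["t"])
```

```text
[[472.  35.]
 [683.  40.]
 [161.  29.]
 [306.  32.]
 [222.  31.]
 [264. -23.]
 [265.  84.]] 21.75
```

View pics/w6.png

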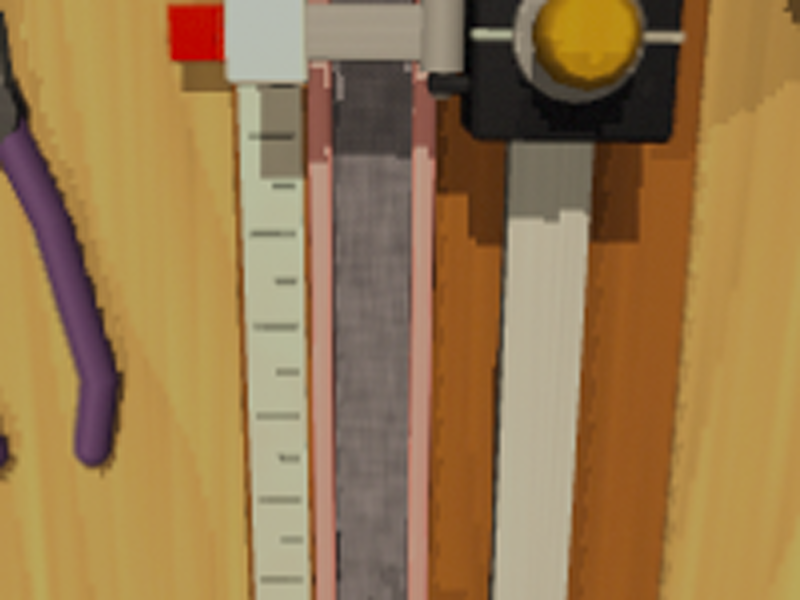

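The pad spans x 226–306 and the white line sits at row 35. Both match the predicted arm-down, notch −75 positions, and the red clip is centred at row 33.

```bash
python3 -c "
from bench import robot
print(robot.close_job())"
```

```text
the job is handed in; nothing more can be done
None
```

The job is handed in: the stop clicked into the notch at the red clip (−75 mm) and its arm is pressed down flat, by fingertip pushes only; the hand-in call returned no verdict, but the last wrist image matched the predicted positions.

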